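# Lift the guide plate off the drilling jig

### The arm

A 6-joint arm with a two-finger parallel gripper is mounted at the origin on a cart in front of the work surface, level with it; the furniture and walls round the work are solid. World frame = base frame: x ahead of the robot, y to its left, z up, the work surface at z = 0. Lengths are in m, angles in degrees, forces in N, time in s.
With the tool pointing down it reaches from about 0.35 to 0.875 m from the base axis. Payload 4.2 kg.
Tool frame: the origin (TCP) lies between the finger pads; the fingertips stand 14 mm ahead of it and the grasp point (between the pads) lies 5 mm behind it (r.tcp_to_tips is the distance from the TCP to the fingertips, in m); y points along the fingers, x is the direction in which the jaws open and shut, and the axes are right-handed (so a half turn about y gives the same grasp; the last joint's range is limited). The gripper opens to 87 mm and grips with 3 to 60 N. Pads are 19 mm wide; open, the fingers measure 117 mm over their backs; the gripper's body (75 mm by 190 mm) begins 51 mm behind the grasp point.
Start: joints at [83.056, 22.042, 0.453, 0, -68.411, -14.817], TCP at [0.232, 0.58, 0.237] pointing down, gripper open.
Joint ranges: [-179.83, 179.83], [-69.29, 118.12], [-61.27, 80.66], [-181.25, 117.63], [-171.15, -9.14], [-177.46, 177.46]. Speed limits (degrees/s): [159.86, 159.86, 180, 180, 180, 180].

### API

Orientations are given as a 3x3 rotation matrix whose columns are the frame's x, y, z axes.
In Python, from station import sense, optics, ticket, r gives the robot as it stands.
- The arm moves only by the tool carry_out, never from a script. Its argument "steps" is a list that holds one entry, the list of rows, each a list of 6 numbers: the shift along the world's x, y, z in cm, then the turn, a rotation vector about the world's x, y, z in rad. A call has 1 to 20 rows; each row is the pose to reach, as a shift and turn from the pose commanded when the call began; what a row does not reach only later rows make up. A row lasts 1/8 s, in which the tool goes at most 62.5 mm and 10.7 degrees, less where a joint would pass 70% of its speed; a pose out of reach is approached as far as the arm can. A call with a gripper value outside its range is refused whole. "fingers" is the closure in counts, from 0 (fully open) to 255 (shut), set as the call begins (left out, the last holds). The fingers move at their own pace and stop on an object; the grip force is fixed at half the most. Time passes only in rows, so rows that repeat a pose let the fingers close. It gives the time, the measured TCP pose, the force and the opening at its end, in the units of the state.
- sense(): the state, without advancing time (a new reading comes with each control period).
- optics.capture(name): name is "scene" or "side" or "wrist"; returns a dict with "image" (480x640x3 uint8, red, green, blue), "fov_y" (degrees; the focal length in pixels is half the picture's height over the tangent of half this angle, whatever the lens; pixels are square), "cx", "cy" (the principal point, pixels), "k1" (the pictures are not rectified: a ray, as slopes to the right and down, at radius r is drawn at 1 + k1 r^2 times it, then the intrinsics apply), "rvec" (rotation vector, rad) and "tvec" (3), from world to camera coordinates, as OpenCV has them. Camera axes: x right, y down, z forward; pixel columns grow to the right and rows downward; lengths in m; the calibration is good to about 2 mm. A picture is of the moment at which its call begins. There is no depth.
- ticket.finish_job(): hands the job in, once; it reports no verdict.
The state is a dict: "time_s": time; "joints": joint angles; "joint_velocities": joint speeds; "effort": joint torques, N m; "tcp_pos": TCP position; "ee_rot": TCP orientation; "wrist_force": force on the tool from outside, world axes, zero at the start; "moment": the same for the moment, N m; "gripper_width": opening from 0.0 (shut) to 1.0 (fully open).
Only numpy, scipy, OpenCV 4.12 (cv2) and the standard library are available. Lean on these libraries where they do the work, as an engineer would, in place of code of your own. Each camera call takes 0.05 s, during which the arm holds its last target.

### The job

Change over the drilling jig: push its two hold-down straps clear of the guide plate, then lift the plate straight up off the two locating pins, keeping it level so that it does not cock or jam, and lay it down gently in the middle of the blue mat, square with it (long side along long side), grip block up. Make room by sweeping the carton that stands on the mat off on to the bare bench, right way up and wholly clear of the mat. Leave the straps open and the plunger lying in the jig, and do not disturb the other things on the bench.

Things in the scene. Friction and masses are not known exactly. Their poses are not given: they have to be found in the camera images.
- jig: drilling jig fixed to the bench, left or right of the mat, yaw within 0.4 rad: dark steel base 210 (x) x 120 x 12 mm, origin at the centre of its underside. Two locating pins, 12 mm thick, at (x, y) = (52, 30) and (-52, -30) mm, tops 58 mm above the bench, 16 mm above the seated plate's top. Bosses hold the plate's underside 32 mm above the bench
- strap_a (a joint): yellow hold-down strap on an upright pivot at jig (85, -22) mm, rad. 0: points to the jig's -x, over the plate; grows counter-clockwise from above, tip swinging to the jig's -y; clear of the plate from 1.25, stop at 1.75; starts at 0 to 0.4. Stays where left (2 N at the knob moves it). 18 mm wide, 8 thick, underside 43.5 mm above the bench, 1.5 mm over the plate, which it bars from rising
- strap_a_knob (a point): middle of the red upright knob near the tip of strap_a: 14 mm thick, from 55 to 77 mm above the bench, this point 66 mm above the bench and 30 mm from the pivot
- strap_b (a joint): the same strap at the jig's -x end, pivot at jig (-85, 22) mm. 0: points to the jig's +x, over the plate; grows counter-clockwise from above, its tip swinging to the jig's +y; stop at 1.75, clear of the plate from 1.25 on; starts between 0 and 0.4
- strap_b_knob (a point): middle of the red knob of strap_b, as on strap_a
- plate: aluminium guide plate, 140 (x) x 96 (y) x 10 mm, about 0.36 kg, loose on the jig's pins, its axes along the jig's; origin at the centre of its underside. Its two pin holes are 14 mm wide for the 12 mm pins; it must rise 26 mm to clear them
- plate_grip (a point): middle of the plate's black grip block, which stands on the centre of the plate: 50 mm along the plate's x, 18 mm thick along y, 40 mm high; this point is 30 mm above the plate's underside, 20 mm under the block's top; axes as the plate
- plunger_mid (a point): centre of a steel pump plunger, 11 mm thick, 71 mm long, lying loose under the plate in a brass nest along the jig's y, on the jig's base at its centre
- mat: blue plastic mat fixed to the bench, 200 (x) x 160 (y) x 6 mm; origin at the centre of its underside, on the bench top; z up. To the right of the work stands a bench vice, 140 mm high, from y = -0.25 m on; the bench is bare ahead of the mat to x = 0.78 m, and to the left of the work to y = 0.45 m, but for the bystanders
- carton_mid (a point): centre of a closed tan carton, 63 (x) x 86 (y) x 40 mm high, 0.19 kg, standing loose on the mat; z up
- wash_bottle: white bottle with red cap, 66 mm thick, 170 mm high, standing; bystander; origin at its foot
- oil_can: green oil can with bent spout, 72 x 98 x 192 mm, standing; bystander; origin at its foot
- small_tin: blue and white round grease tin, 64 mm thick, 62 mm high, standing between jig and mat, on the robot's side; bystander; origin at its foot
Things that resemble listed ones, but are neither listed nor needed, are in the scene too. What is shaped like the plate but pink is not meant.

How it is judged (in metres and radians):
On the way, in this order (a step that is already met when the one before it is completed fails the run):
1. both straps swung clear while the plate is still seated on the jig (value of joint each of strap_a, strap_b above 1.25 rad and z of plate_grip in the frame of jig below 0.07 m), for 0.1 s.
2. plate lifted straight up clear of the pins: its underside above their tops, level, within 20 mm of its place sideways (z of plate_grip in the frame of jig above 0.09 m and angle between plate_grip's own z axis and vertical below 0.12 rad and x of plate_grip in the frame of jig between -0.02 and 0.02 m and y of plate_grip in the frame of jig between -0.02 and 0.02 m), for 0.05 s.
At the end, for the whole second after the job is handed in: The plate lies flat and at rest on the mat, grip block up, within 25 mm of the mat's centre along each of its sides and within 0.17 rad of square; the carton stands right way up on the bare bench, clear of the mat; both straps are still open (over 1.25 rad); the plunger lies in its nest (x of plate_grip in the frame of mat between -0.025 and 0.025 m and y of plate_grip in the frame of mat between -0.025 and 0.025 m and height (world z) of plate_grip below 0.04 m and angle between each of plate_grip, carton_mid's own z axis and vertical below 0.05 rad and angle between the x axis of plate_grip and the x axis of mat, either way round below 0.17 rad and linear speed of plate below 0.02 m/s and (x of carton_mid in the frame of mat above 0.126 m or x of carton_mid in the frame of mat below -0.126 m or y of carton_mid in the frame of mat above 0.106 m or y of carton_mid in the frame of mat below -0.106 m) and height (world z) of carton_mid below 0.023 m and value of joint each of strap_a, strap_b above 1.25 rad and x of plunger_mid in the frame of jig between -0.012 and 0.012 m and y of plunger_mid in the frame of jig between -0.015 and 0.015 m and height (world z) of plunger_mid below 0.025 m); the robot touches nothing.
It fails at once if plate cocked on the pins (over 0.15 rad from level before it is clear of them) (z of plate_grip in the frame of jig below 0.086 m and horizontal distance between plate_grip and jig below 0.05 m and angle between plate_grip's own z axis and vertical above 0.15 rad).
It fails at once if plate forced against the jig or its straps (over 60 N) (contact force between plate and jig above 60 N).
It fails at once if plate dropped or slammed on to the mat (over 60 N) (contact force between plate and mat above 60 N).
It fails at once if carton tipped over (angle between carton_mid's own z axis and vertical above 1 rad).
It fails at once if a bystander (wash bottle, oil can, grease tin) moved over 30 mm or tipped (distance of any of wash_bottle, oil_can, small_tin from where it was at the start of the episode above 0.03 m or angle between any of wash_bottle, oil_can, small_tin's own z axis and vertical above 0.4 rad).
It also fails if it takes over 72 s, if anything falls off the work surface, if the arm or the gripper's body presses on something with over 40 N, if the wrist force passes 120 N, or if a joint passes its speed limit or range.

## Working session

There is one attempt and no reset: what is moved stays moved. The work goes in short steps, Python scripts to look and compute and a tool call to move; the robot and the scene stay as the last step left them, time stands still between calls to the robot, and variables do not carry over. Pictures are saved under pics/ and viewed, and the job is handed in when it is done.

Besides the shell and the picture viewer there is one more tool, called after ">>>" as name([rows], argument=value, ...), one row to a line, values as JSON. carry_out: Moves the arm, as the interface text tells. Its arguments: {"type":"object","properties":{"steps":{"type":"array","items":{"type":"array","items":{"type":"array","items":{"type":"number"}}}},"fingers":{"type":"number"}},"required":["steps"]}

```bash
ls; mkdir -p pics; python3 - <<'E'
from station import sense, optics, ticket, r
import cv2
s=sense(); print(s)
print(r, [a for a in dir(r) if a[0]!='_'])
for n in ['scene','side','wrist']:
    c=optics.capture(n); print(n,{k:v for k,v in c.items() if k!='image'})
    cv2.imwrite(f'pics/{n}0.png',c['image'][:,:,::-1])
E
```

```text
pics
{'time_s': 0.0, 'joints': array([ 8.30572228e+01,  2.20911578e+01,  3.79285695e-01, -2.95001092e-02,
       -6.84122120e+01, -1.48175060e+01]), 'joint_velocities': array([-0.09466375, -0.02104476, -0.11261732,  0.05424963,  0.08968822,
        0.03062157]), 'effort': array([-7.98387355e-04, -3.90665460e+01,  1.87403798e+01,  4.22013626e+00,
        1.09401857e-02, -2.00142672e-04]), 'tcp_pos': array([0.23145848, 0.57993451, 0.23545071]), 'ee_rot': array([[-3.70899725e-01, -7.37024420e-04,  9.28672628e-01],
       [-9.28670277e-01, -2.09187741e-03, -3.70900446e-01],
       [ 2.21603197e-03, -9.99997540e-01,  9.14240822e-05]]), 'wrist_force': array([-0.54806758, -0.37830339, -0.56996693]), 'moment': array([0.03633689, 0.01220877, 0.0041857 ]), 'gripper_width': 0.9996624487571568}
<Robot object at 0x7fe99c807a10> ['PlanningError', 'tcp_to_tips']
scene {'fov_y': 42.090104695630934, 'cx': 316.977326085041, 'cy': 241.11904020451024, 'k1': -0.1480471641476996, 'rvec': array([ 2.25999523, -0.85059463,  0.33348029]), 'tvec': array([-0.32985513,  0.38579384,  1.15433788])}
side {'fov_y': 56.84465779326271, 'cx': 319.01131605066394, 'cy': 232.9387320976552, 'k1': 0.02679769065892018, 'rvec': array([ 2.06955269, -0.26566409,  0.18968517]), 'tvec': array([-0.49526467,  0.18957851,  0.69589721])}
wrist {'fov_y': 69.47675233428896, 'cx': 321.97187593474075, 'cy': 238.33708307496383, 'k1': -0.05194532490003376, 'rvec': array([-1.65987793,  2.45181696,  0.34613154]), 'tvec': array([ 0.62277992, -0.03369969,  0.39197281])}
```

View pics/scene0.png

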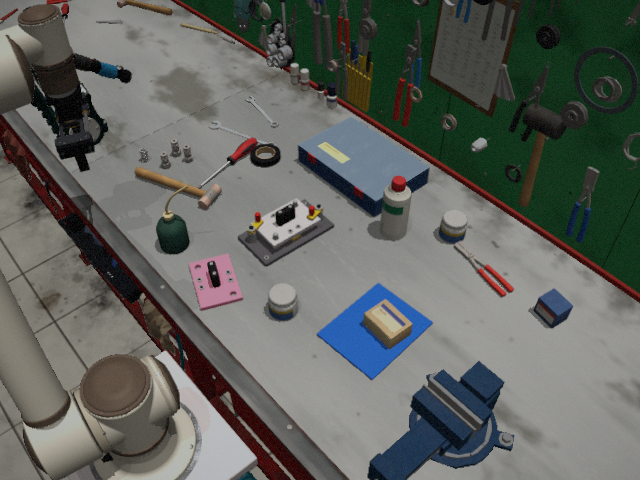

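View pics/side0.png

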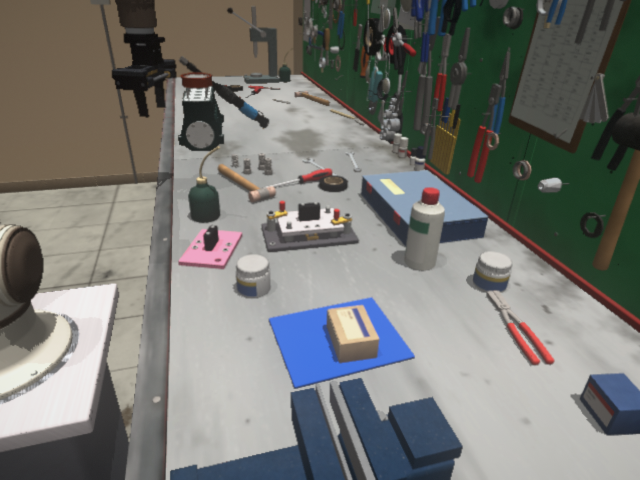

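View pics/wrist0.png

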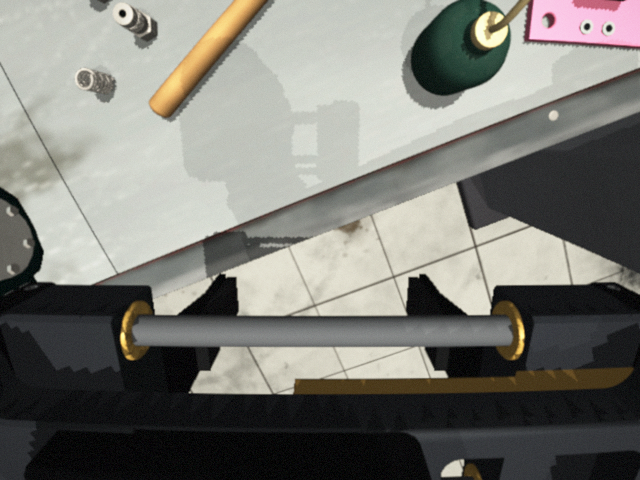

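The scene view shows the jig with white plate, black grip block and red knobs near (286,225), and the pink decoy at (215,278). The mat is near (376,330) with the carton at (388,322). The oil can is at (172,235), the wash bottle at (396,208), and the small tin at (282,300); a second tin at (453,226) is a lookalike. Next I'll measure positions.

```bash
cat > h.py <<'E'
import numpy as np, cv2
from station import sense, optics, ticket, r
class Cam:
    def __init__(s,name):
        c=optics.capture(name); s.im=c['image']; s.bgr=s.im[:,:,::-1].copy()
        f=240/np.tan(np.radians(c['fov_y'])/2); s.K=np.array([[f,0,c['cx']],[0,f,c['cy']],[0,0,1]])
        s.d=np.array([c['k1'],0,0,0,0.]); s.rv=c['rvec']; s.tv=c['tvec']
        s.R=cv2.Rodrigues(s.rv)[0]; s.o=-s.R.T@s.tv
    def ray(s,uv):
        p=cv2.undistortPoints(np.array(uv,float).reshape(-1,1,2),s.K,s.d).reshape(-1,2)
        return np.c_[p,np.ones(len(p))]@s.R
    def plane(s,uv,z):
        d=s.ray(uv); return s.o+d*((z-s.o[2])/d[:,2])[:,None]
    def proj(s,P):
        return cv2.projectPoints(np.array(P,float).reshape(-1,1,3),s.rv,s.tv,s.K,s.d)[0].reshape(-1,2)
def tri(c1,u1,c2,u2):
    A=[];b=[]
    for c,u in((c1,u1),(c2,u2)):
        d=c.ray(u)[0]; d/=np.linalg.norm(d); M=np.eye(3)-np.outer(d,d); A.append(M); b.append(M@c.o)
    x,res,_,_=np.linalg.lstsq(np.vstack(A),np.hstack(b),rcond=None); return x,np.sqrt(res.sum()/2)
def crop(c,x,y,w,h,k,name):
    cv2.imwrite('pics/'+name,cv2.resize(c.bgr[y:y+h,x:x+w],None,fx=k,fy=k,interpolation=cv2.INTER_CUBIC))
def blobs(mask,mn=5):
    n,l,st,ce=cv2.connectedComponentsWithStats(mask.astype(np.uint8))
    return [(int(st[i,4]),ce[i].round(1).tolist(),st[i,:4].tolist()) for i in range(1,n) if st[i,4]>=mn]
E
python3 - <<'E'
from h import *
a=Cam('scene');b=Cam('side')
crop(a,230,180,120,90,6,'jigA.png');crop(b,250,190,120,70,6,'jigB.png');crop(a,310,270,130,110,6,'matA.png')
for c in(a,b):
    hsv=cv2.cvtColor(c.bgr,cv2.COLOR_BGR2HSV);H,S,V=[hsv[:,:,i].astype(int) for i in range(3)]
    m=(H>105)&(H<118)&(S>200)&(V>120)
    print('mat',[x for x in blobs(m,200)])
    red=((H<6)|(H>174))&(S>150)&(V>90)
    x0,y0,w,h=(230,190,110,80) if c is a else (255,195,110,60)
    rm=np.zeros_like(red);rm[y0:y0+h,x0:x0+w]=red[y0:y0+h,x0:x0+w]
    print('red',blobs(rm,4))
E
```

```text
mat [(357, [373.0, 301.7], [345, 286, 59, 41])]
red [(18, [311.0, 207.7], [309, 206, 5, 4]), (14, [257.1, 214.1], [255, 213, 5, 3])]
mat []
red [(7, [281.7, 202.4], [280, 202, 4, 2]), (9, [336.6, 210.7], [335, 210, 4, 3])]
```

```bash
echo
```

```text
(no output)
```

View pics/jigA.png

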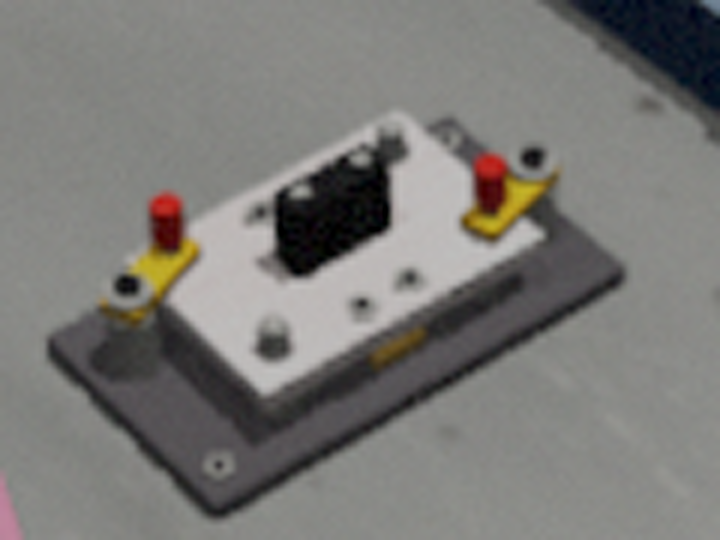

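View pics/jigB.png

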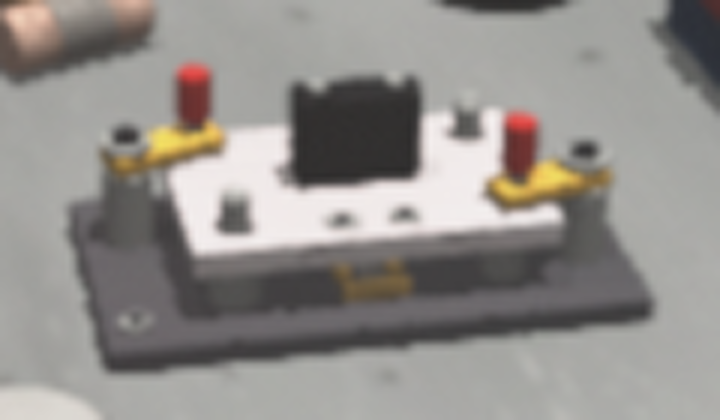

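View pics/matA.png

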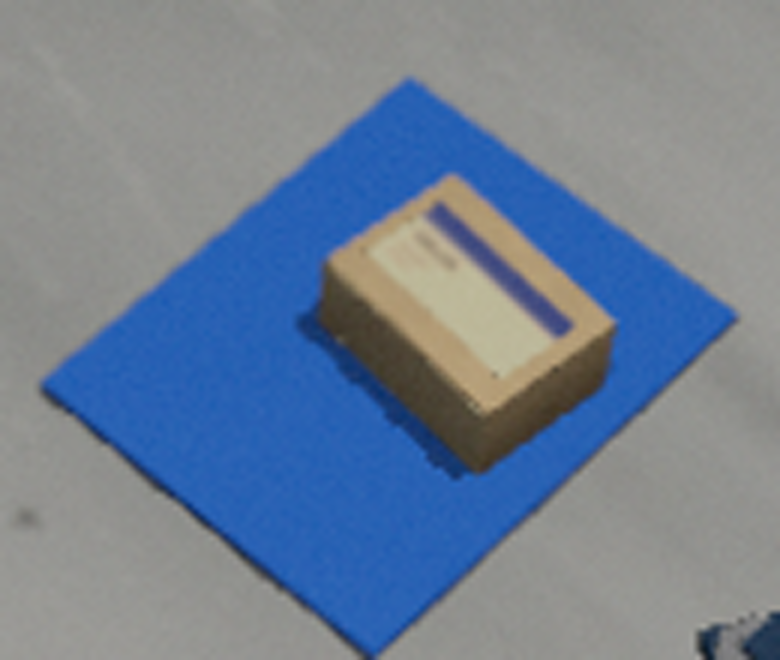

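```bash
python3 - <<'E'
from h import *
np.set_printoptions(precision=4,suppress=True)
a=Cam('scene');b=Cam('side')
A=lambda x,y,ox,oy:(ox+x/6,oy+y/6)
fix=lambda p:(p[0],p[1])
mat=[(408,77),(738,317),(372,658),(41,385)]
M=a.plane([A(x,y,310,270) for x,y in mat],.006); print('mat',M[:,:2],M.mean(0))
for i in range(4): 
    d=M[(i+1)%4]-M[i]; print(np.linalg.norm(d),np.arctan2(d[1],d[0]))
C=a.plane([A(x,y,310,270) for x,y in [(452,175),(617,325),(485,413),(325,262)]],.046);print('carton',C[:,:2],C.mean(0))
for i in range(4): 
    d=C[(i+1)%4]-C[i]; print(np.linalg.norm(d),np.arctan2(d[1],d[0]))
print('pins A',a.plane([A(274,320,230,180),A(392,128,230,180)],.058)[:,:2])
print('pins B',b.plane([A(235,192,250,190),A(468,97,250,190)],.058)[:,:2])
kA=[A(166,200,230,180),A(490,160,230,180)];kB=[A(194,70,250,190),A(520,119,250,190)]
print('knob A',a.plane(kA,.077)[:,:2]);print('knob B',b.plane(kB,.077)[:,:2])
vA=[A(128,285,230,180),A(535,157,230,180)];vB=[A(127,137,250,190),A(586,154,250,190)]
for i in(0,1):
  print('knob',tri(a,kA[i],b,kB[i]),'piv',tri(a,vA[i],b,vB[i]))
print('jig base A',a.plane([A(50,345,230,180),A(212,508,230,180),A(625,268,230,180)],.012)[:,:2])
print('jig base B',b.plane([A(72,205,250,190),A(108,358,250,190),A(650,305,250,190)],.012)[:,:2])
print('grip top A', a.plane([A(280,192,230,180),A(388,150,230,180),A(388,165,230,180)],.082)[:,:2])
E
```

```text
mat [[ 0.611  -0.0138]
 [ 0.6213 -0.1725]
 [ 0.4237 -0.1849]
 [ 0.4136 -0.0279]] [ 0.5174 -0.0998  0.006 ]
0.1590250510075344 -1.5059097992349242
0.197982589051079 -3.07858064960827
0.15739210261995687 1.6352520370323864
0.19791845647678047 0.07126212663747107
carton [[ 0.5655 -0.0777]
 [ 0.5615 -0.1622]
 [ 0.5009 -0.1574]
 [ 0.5045 -0.0754]] [ 0.5331 -0.1182  0.046 ]
0.08453910182425713 -1.617302426382246
0.06077662632186021 3.06191140954157
0.08208256568685149 1.527378037689203
0.060998233659634096 -0.03927592693696443
pins A [[0.5045 0.2215]
 [0.6086 0.2748]]
pins B [[0.5065 0.2259]
 [0.6133 0.2843]]
knob A [[0.5027 0.286 ]
 [0.6134 0.2189]]
knob B [[0.5048 0.2927]
 [0.6152 0.2243]]
knob (array([0.5021, 0.2838, 0.0805]), np.float64(0.001239553507659094)) piv (array([0.4738, 0.2736, 0.0599]), np.float64(0.0013697636279099777))
knob (array([0.6118, 0.2163, 0.0807]), np.float64(0.000804800755105512)) piv (array([0.6408, 0.2222, 0.0599]), np.float64(0.0008575294508803886))
jig base A [[0.4536 0.3066]
 [0.4492 0.1945]
 [0.6572 0.1856]]
jig base B [[0.4585 0.3146]
 [0.4526 0.1955]
 [0.658  0.1869]]
grip top A [[0.5362 0.2556]
 [0.5834 0.246 ]
 [0.5779 0.2394]]
```

```bash
python3 - <<'E'
from h import *
np.set_printoptions(precision=3,suppress=True)
a=Cam('scene')
for n,u,z in [('bottle foot',(394,236),0),('bottle cap',(399,182),.17),('tin top',(282,293),.062),('tin2 top',(454,218),.062),('oil can foot',(173,248),0),('box corner',(385,212),.05),('pliers tip',(460,247),0),('pliers end',(508,290),0),('box2',(536,312),0),('pink',(215,280),.01)]:
    print(n,a.plane([u],z)[0])
E
```

```text
bottle foot [0.749 0.068 0.   ]
bottle cap [0.752 0.075 0.17 ]
tin top [0.402 0.072 0.062]
tin2 top [ 0.854 -0.023  0.062]
oil can foot [0.319 0.394 0.   ]
box corner [0.753 0.109 0.05 ]
pliers tip [ 0.844 -0.064  0.   ]
pliers end [ 0.824 -0.225  0.   ]
box2 [ 0.821 -0.307  0.   ]
pink [0.335 0.235 0.01 ]
```

>>> carry_out([
  [[0,0,6,0,0,0],[5,-5,6,0,0,-0.1],[32.5,-33,6,0,0,-0.45],[32.5,-33,6,0,0,-0.45],[32.5,-33,6,0,0,-0.45],[32.5,-33,6,0,0,-0.45],[32.5,-33,6,0,0,-0.45],[32.5,-33,6,0,0,-0.45],[32.5,-33,6,0,0,-0.45],[32.5,-33,6,0,0,-0.45],[32.5,-33,6,0,0,-0.45],[32.5,-33,6,0,0,-0.45],[32.5,-33,6,0,0,-0.45]],
], fingers=255)

```text
time_s: 2.02
tcp_pos: [0.5561, 0.2513, 0.2968]
ee_rot: [[-0.737, 0.0, 0.676], [-0.676, 0.0, -0.737], [-0.0, -1.0, -0.0]]
wrist_force: [-0.8, 0.3, -0.9]
gripper_width: 0.004
```

```bash
python3 - <<'E'
from h import *
np.set_printoptions(precision=4,suppress=True)
s=sense();print(s['time_s'],s['joints'],s['tcp_pos'],s['ee_rot'],s['gripper_width'],s['wrist_force'])
w=Cam('wrist');print(w.o, w.R); cv2.imwrite('pics/wrist1.png',w.bgr)
E
```

```text
2.025 [ 39.4982  18.6611   4.0286  -0.0025 -75.3483   3.047 ] [0.5561 0.2513 0.2968] [[-0.7368  0.0002  0.6762]
 [-0.6762  0.0002 -0.7368]
 [-0.0003 -1.     -0.    ]] 0.004266590365194942 [-0.8425  0.2629 -0.8559]
[0.6081 0.1939 0.4451] [[-0.7368 -0.6761  0.0006]
 [-0.6492  0.7078  0.2785]
 [-0.1887  0.2049 -0.9604]]
```

View pics/wrist1.png

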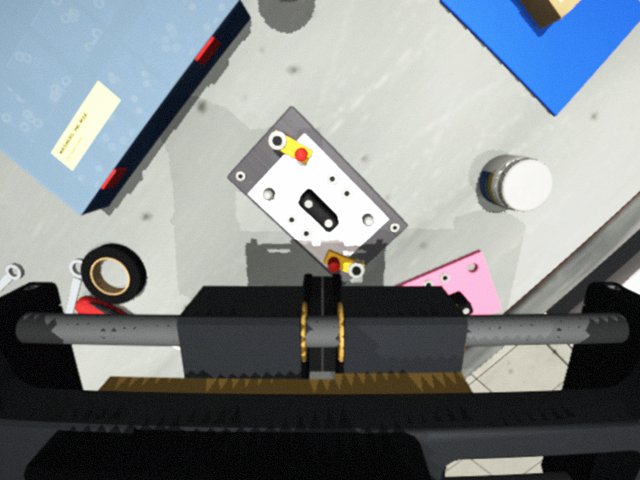

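The wrist view shows the jig with strap_a's pivot at (277,140) and knob at (301,155). Strap_b's pivot is at (357,271) and knob at (334,265). The pins are at (268,194) and (368,220), and the block is at (318,209).

```bash
python3 - <<'E'
from h import *
w=Cam('wrist');crop(w,220,95,200,195,4,'w1.png')
E
```

```text
(no output)
```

View pics/w1.png

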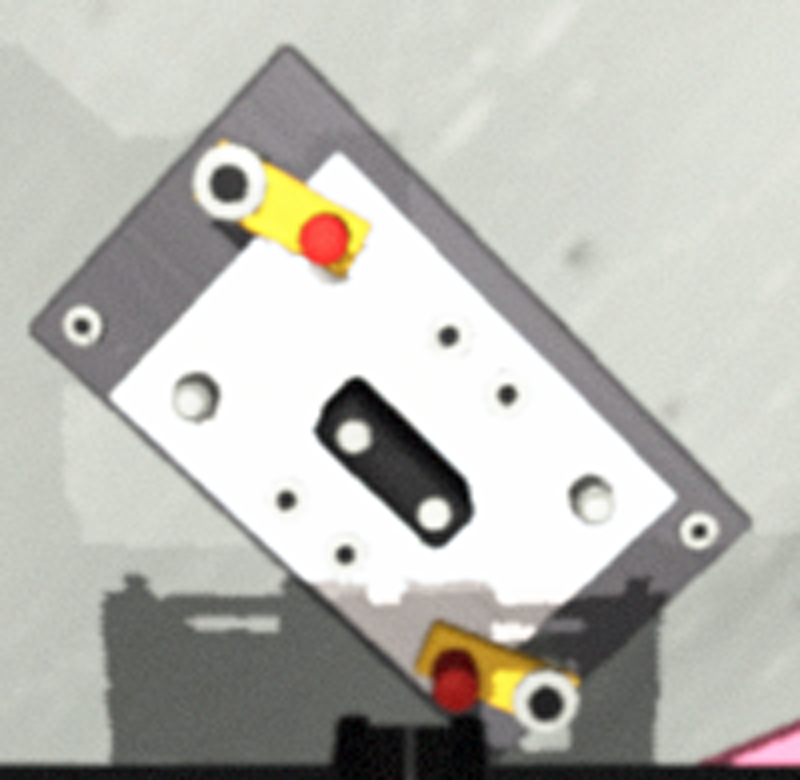

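```bash
python3 - <<'E'
from h import *
np.set_printoptions(precision=4,suppress=True)
w=Cam('wrist')
B=lambda *L:[(220+x/4,95+y/4) for x,y in L]
P=w.plane(B((192,398),(594,504)),.058)[:,:2];c=P.mean(0);d=P[0]-P[1];yaw=np.arctan2(d[1],d[0])-np.arctan2(30,52)
print('pins',P,c,np.linalg.norm(d),yaw)
F=w.plane(B((288,48),(748,522),(32,328)),.012)[:,:2]
d1=F[0]-F[1];print('base',(F[1]+F[2])/2,np.linalg.norm(d1),np.arctan2(d1[1],d1[0]))
Q=w.plane(B((340,153),(676,497),(112,396)),.042)[:,:2];print('plate',(Q[1]+Q[2])/2,np.linalg.norm(Q[0]-Q[1]),np.arctan2(*(Q[0]-Q[1])[::-1]))
print('screws block',w.plane(B((353,436),(435,514)),.082)[:,:2].mean(0))
K=w.plane(B((326,237),(453,672)),.077)[:,:2];print('knob tops',K)
for cc,yy in [(c,yaw)]:
    R=np.array([[np.cos(yy),-np.sin(yy)],[np.sin(yy),np.cos(yy)]])
    k=(K-cc)@R;print('knobs jig',k)
    va=k[0]-[.085,-.022];vb=k[1]-[-.085,.022];print(np.linalg.norm(va),np.linalg.norm(vb),np.arctan2(-va[1],-va[0]),np.arctan2(vb[1],vb[0]))
# fingertips
E
```

```text
pins [[0.6117 0.2793]
 [0.5068 0.2248]] [0.5592 0.2521] 0.11823851351673806 -0.043428553152466076
base [0.5585 0.2527] 0.20490874418046087 -0.03993648242958244
plate [0.5578 0.2531] 0.13994375728907138 -0.04120827698837301
screws block [0.5581 0.2534]
knob tops [[0.613  0.2195]
 [0.5069 0.2849]]
knobs jig [[ 0.0551 -0.0302]
 [-0.0537  0.0306]]
0.031006164609752234 0.03242898491916362 0.26688264115854293 0.2668593878174831
```

>>> carry_out([
  [[4.1,-1.4,-4,0,0,0],[4.1,-1.4,-9,0,0,0],[4.1,-1.4,-14,0,0,0],[4.1,-1.4,-17,0,0,0],[4.1,-1.4,-17,0,0,0],[4.1,-1.4,-19,0,0,0],[4.1,-1.4,-19,0,0,0]],
])

```text
time_s: 3.05
tcp_pos: [0.5977, 0.2366, 0.1071]
ee_rot: [[-0.738, -0.0, 0.675], [-0.675, -0.0, -0.738], [0.0, -1.0, 0.0]]
wrist_force: [-0.3, -0.8, -0.2]
gripper_width: 0.007
```

```bash
python3 - <<'E'
from h import *
w=Cam('wrist');crop(w,170,60,300,240,2.5,'w2.png');b=Cam('side');crop(b,230,150,160,110,5,'s2.png')
E
```

```text
(no output)
```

View pics/w2.png

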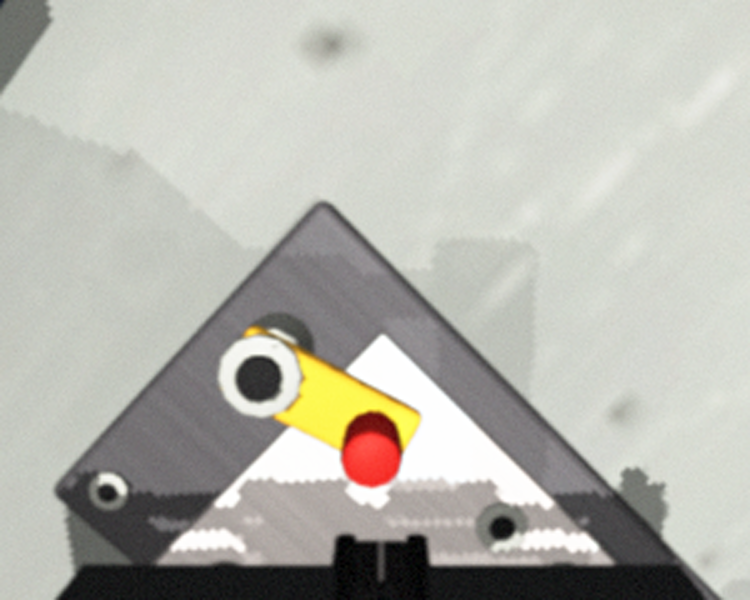

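View pics/s2.png

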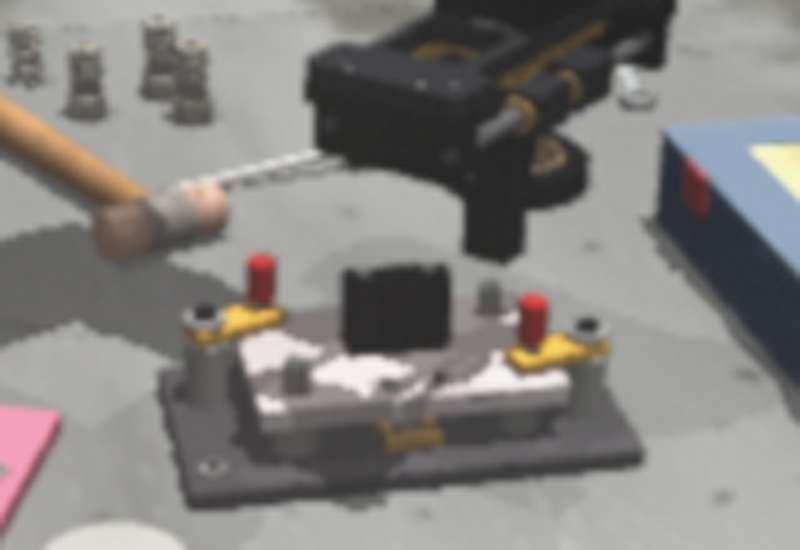

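The closed fingers line up with the knob of strap_a, at crop (380,560) against (372,455). Lowering the last 3 cm.

>>> carry_out([
  [[0,0,-1.5,0,0,0],[0,0,-3,0,0,0],[0,0,-3.3,0,0,0],[0,0,-3.3,0,0,0]],
])

```text
time_s: 3.65
tcp_pos: [0.5976, 0.2363, 0.073]
ee_rot: [[-0.738, -0.001, 0.675], [-0.675, -0.001, -0.738], [0.001, -1.0, 0.0]]
wrist_force: [-0.7, -0.6, 0.5]
gripper_width: 0.004
```

>>> carry_out([
  [[0.4,-0.3,0,0,0,0],[0.8,-0.6,0,0,0,0],[1.2,-1.0,0,0,0,0],[1.6,-1.3,0,0,0,0],[2.0,-1.6,0,0,0,0],[2.4,-2.0,0,0,0,0],[2.8,-2.3,0,0,0,0],[3.1,-2.5,0,0,0,0],[3.3,-2.7,0,0,0,0],[3.3,-2.7,0,0,0,0],[3.3,-2.7,0,0,0,0]],
])

```text
time_s: 5.03
tcp_pos: [0.6318, 0.2108, 0.0739]
ee_rot: [[-0.737, 0.003, 0.676], [-0.676, 0.002, -0.737], [-0.004, -1.0, 0.0]]
wrist_force: [0.4, 5.9, -2.8]
gripper_width: 0.004
```

```bash
python3 - <<'E'
from h import *
b=Cam('side');crop(b,230,150,160,110,5,'s3.png')
E
```

```text
(no output)
```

View pics/s3.png

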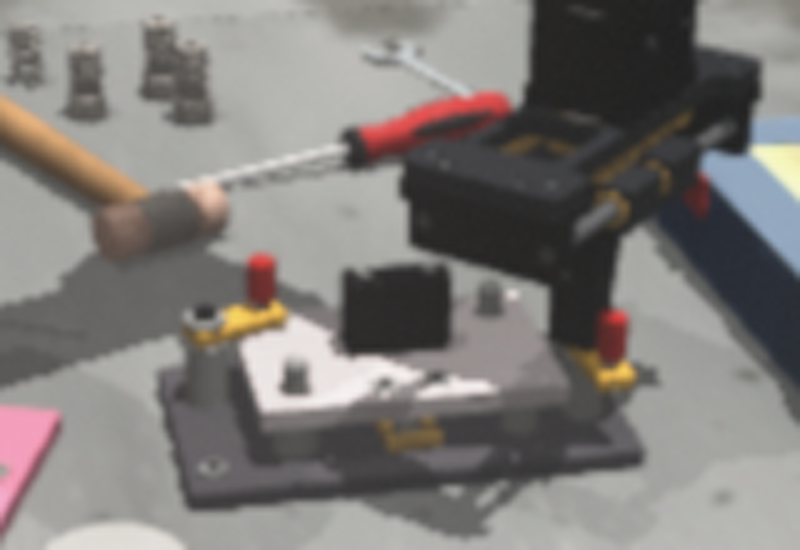

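Strap_a is open, its knob now at crop (612,340) past the plate's end. Moving on to strap_b.

>>> carry_out([
  [[-0.6,0.6,0,0,0,0],[-0.8,0.8,4,0,0,0],[-1,1,6,0,0,0],[-6,3,6,0,0,0],[-11.2,6,6,0,0,0],[-11.2,6,6,0,0,0],[-11.2,6,3.5,0,0,0],[-11.2,6,3.5,0,0,0]],
])

```text
time_s: 6.08
tcp_pos: [0.5181, 0.2681, 0.1074]
ee_rot: [[-0.738, -0.003, 0.675], [-0.675, -0.003, -0.738], [0.004, -1.0, 0.0]]
wrist_force: [0.0, -0.1, 0.5]
gripper_width: 0.004
```

```bash
python3 - <<'E'
from h import *
a=Cam('scene');crop(a,220,150,150,110,5,'a4.png');b=Cam('side');crop(b,230,150,160,110,5,'s4.png')
E
```

```text
(no output)
```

View pics/a4.png

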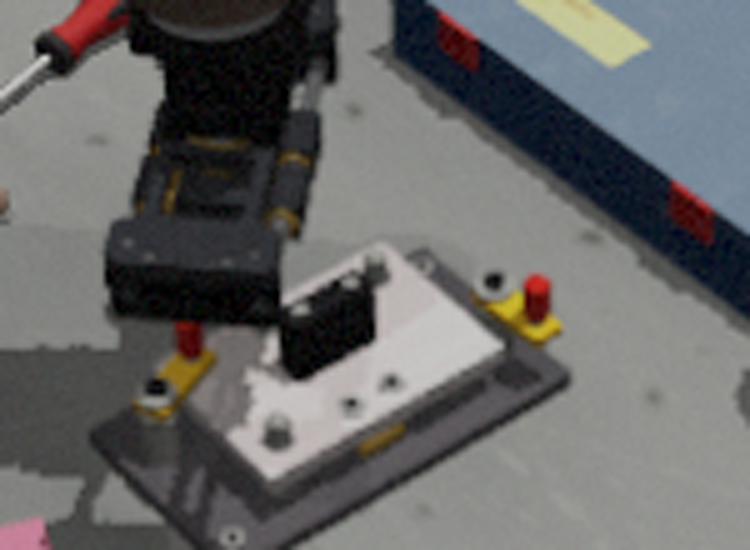

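View pics/s4.png

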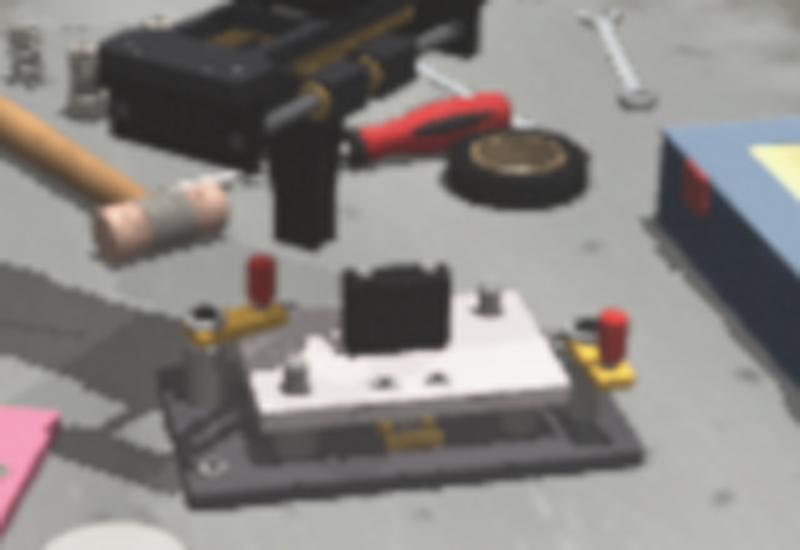

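Strap_a is seen open in both views, and the fingers stand just inside strap_b's knob. Lowering and pushing.

>>> carry_out([
  [[0,0,-1.5,0,0,0],[0,0,-3,0,0,0],[0,0,-3.5,0,0,0],[0,0,-3.5,0,0,0]],
])

```text
time_s: 6.68
tcp_pos: [0.5185, 0.2692, 0.0728]
ee_rot: [[-0.738, -0.001, 0.675], [-0.675, -0.001, -0.738], [0.001, -1.0, 0.0]]
wrist_force: [-0.7, -1.1, -0.1]
gripper_width: 0.01
```

>>> carry_out([
  [[-0.4,0.3,0,0,0,0],[-0.8,0.6,0,0,0,0],[-1.2,1.0,0,0,0,0],[-1.6,1.3,0,0,0,0],[-2.0,1.6,0,0,0,0],[-2.4,2.0,0,0,0,0],[-2.8,2.3,0,0,0,0],[-3.1,2.5,0,0,0,0],[-3.4,2.7,0,0,0,0],[-3.4,2.7,0,0,0,0],[-2.8,2.1,0,0,0,0],[-2.6,1.9,3,0,0,0],[-2.6,1.9,7,0,0,0],[-2.6,1.9,10,0,0,0]],
])

```text
time_s: 8.43
tcp_pos: [0.4933, 0.2886, 0.1751]
ee_rot: [[-0.738, 0.001, 0.675], [-0.675, 0.001, -0.738], [-0.002, -1.0, -0.0]]
wrist_force: [0.6, 0.7, 0.3]
gripper_width: 0.008
```

```bash
python3 - <<'E'
from h import *
a=Cam('scene');crop(a,220,150,150,110,5,'a5.png');b=Cam('side');crop(b,230,150,160,110,5,'s5.png')
E
```

```text
(no output)
```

View pics/a5.png

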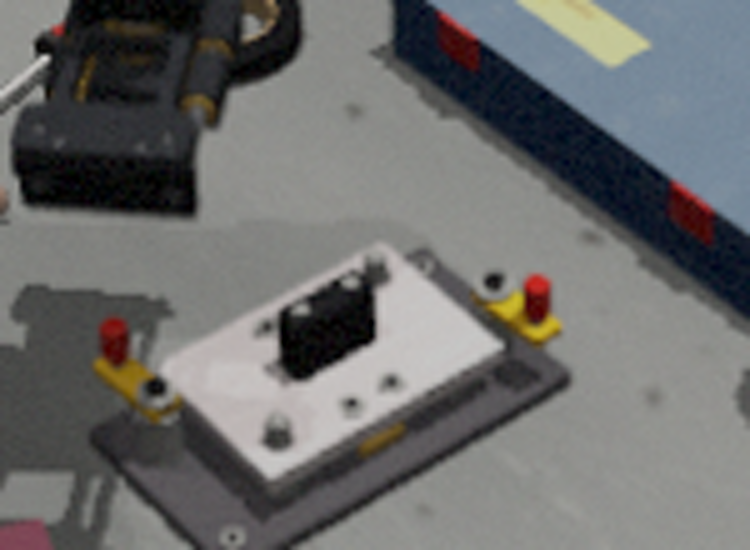

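View pics/s5.png

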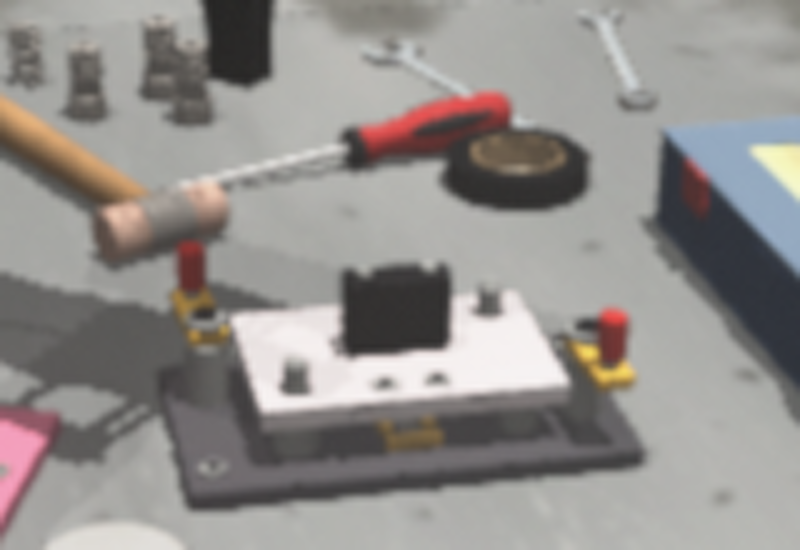

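```bash
python3 - <<'E'
from h import *
a=Cam('scene')
f=lambda x,y:(220+x/5,150+y/5)
K=a.plane([f(537,281),f(115,324)],.077)[:,:2];V=a.plane([f(494,281),f(154,388)],.0595)[:,:2]
for k,v,o in((K[0],V[0],np.pi),(K[1],V[1],0)):
    d=k-v; print(k,v,np.linalg.norm(d),(np.arctan2(d[1],d[0])-o+.042)%(2*np.pi))
p=a.plane([f(278,425),f(376,260)],.058)[:,:2];print(p,p.mean(0))
E
```

```text
[0.64261962 0.19529555] [0.63932598 0.22263947] 0.02754157275855209 1.732671438590459
[0.47367479 0.30508902] [0.47132867 0.27365186] 0.031524582820941276 1.5383054387893844
[[0.50099293 0.21739265]
 [0.60683718 0.27317771]] [0.55391506 0.24528518]
```

Both straps measure open at about 1.73 and 1.54 rad, and the plate is still seated. I'll clear the carton next, looking from above the mat first.

>>> carry_out([
  [[0,0,6,0,0,0],[1,-5,11,0,0,-0.15],[2.7,-10,12.6,0,0,-0.3],[2.7,-38.8,12.6,0,0,-0.78],[2.7,-38.8,12.6,0,0,-0.78],[2.7,-38.8,12.6,0,0,-0.78],[2.7,-38.8,12.6,0,0,-0.78],[2.7,-38.8,12.6,0,0,-0.78],[2.7,-38.8,12.6,0,0,-0.78],[2.7,-38.8,12.6,0,0,-0.78],[2.7,-38.8,12.6,0,0,-0.78],[2.7,-38.8,12.6,0,0,-0.78]],
], fingers=0)

```text
time_s: 10.07
tcp_pos: [0.5198, -0.0986, 0.2994]
ee_rot: [[-0.999, -0.0, -0.037], [0.037, 0.0, -0.999], [0.0, -1.0, -0.0]]
wrist_force: [0.3, -0.5, -0.9]
gripper_width: 1.001
```

```bash
python3 - <<'E'
from h import *
np.set_printoptions(precision=4,suppress=True)
w=Cam('wrist'); cv2.imwrite('pics/wrist6.png',w.bgr); print(sense()['joints'])
hsv=cv2.cvtColor(w.bgr,cv2.COLOR_BGR2HSV);H,S,V=[hsv[:,:,i].astype(int) for i in range(3)]
print(hsv[100:300:50,200:500:60].reshape(-1,3))
E
```

```text
[  6.8263  10.3319  -6.8156  -0.0067 -72.8512  -8.9734]
[[ 35  13 222]
 [ 36  12 212]
 [ 40  11 213]
 [ 27  13 216]
 [ 41   9 216]
 [ 39  12 221]
 [106 182 249]
 [107 183 249]
 [107 191 247]
 [ 36  11 222]
 [ 36   7 192]
 [108 191 240]
 [ 26  44 249]
 [107 194 247]
 [ 36  12 221]
 [ 33  14 188]
 [107 193 247]
 [110 200 159]
 [110 208 156]
 [ 36  12 212]]
```

View pics/wrist6.png

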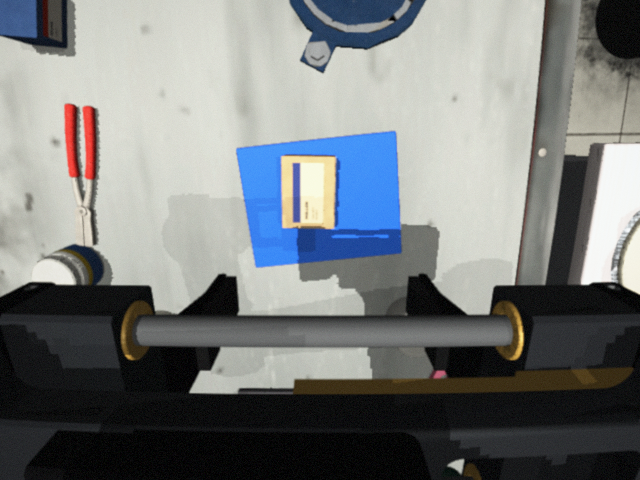

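```bash
cat > matm.py <<'E'
from h import *
np.set_printoptions(precision=4,suppress=True)
def box(c,m,z):
    cn=max(cv2.findContours(m.astype(np.uint8),cv2.RETR_EXTERNAL,cv2.CHAIN_APPROX_NONE)[0],key=cv2.contourArea)
    P=c.plane(cn.reshape(-1,2),z)[:,:2]
    hull=cv2.convexHull((P*1000).astype(np.float32)); rc=cv2.minAreaRect(hull)
    return np.array(rc[0])/1000,rc[1],rc[2], cv2.convexHull(cn).reshape(-1,2)
E
python3 - <<'E'
from matm import *
w=Cam('wrist')
hsv=cv2.cvtColor(w.bgr,cv2.COLOR_BGR2HSV);H,S,V=[hsv[:,:,i].astype(int) for i in range(3)]
roi=np.zeros(H.shape,bool);roi[120:275,225:415]=1
blue=(H>100)&(H<116)&(S>140)&roi
print('mat',box(w,blue,.006)[:3])
roi[:]=0;roi[145:240,275:345]=1
tan=~((H>100)&(H<116)&(S>140))&roi
tan=(V>120)&(H<35)&(S>20)&roi; 
print(blobs(tan,100)); print('carton',box(w,tan,.046)[:3])
crop(w,225,120,190,160,4,'w6.png')
E
```

```text
mat (array([ 0.5203, -0.0966]), (198.01168823242188, 158.34886169433594), 3.8680508136749268)
[(3345, [309.8, 190.9], [281, 155, 55, 74])]
carton (array([ 0.5355, -0.1162]), (85.05277252197266, 61.999996185302734), 87.07308959960938)
```

View pics/w6.png

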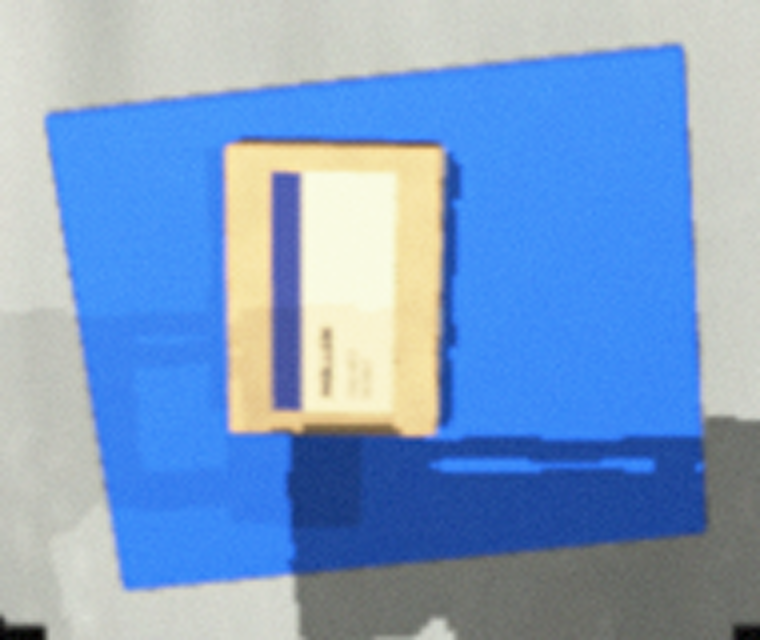

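From above, the mat is centred at (0.520, -0.097) with yaw 0.068. The carton, at wrist pixel (310,191), is at (0.5355, -0.116) with yaw -0.05. The fingers span its 63 mm side, so I'll grip it.

>>> carry_out([
  [[1.5,-1.6,-6,0,0,-0.01],[1.5,-1.6,-12,0,0,-0.01],[1.5,-1.6,-17,0,0,-0.01],[1.5,-1.6,-20,0,0,-0.01],[1.5,-1.6,-22.5,0,0,-0.01],[1.5,-1.6,-24.5,0,0,-0.01],[1.5,-1.6,-26,0,0,-0.01],[1.5,-1.6,-27,0,0,-0.01],[1.5,-1.6,-27,0,0,-0.01]],
])

```text
time_s: 11.3
tcp_pos: [0.5345, -0.1155, 0.0291]
ee_rot: [[-0.999, -0.001, -0.049], [0.049, -0.0, -0.999], [0.001, -1.0, 0.0]]
wrist_force: [-0.4, -0.4, 0.4]
gripper_width: 1.001
```

>>> carry_out([
  [[0,0,0,0,0,0],[0,0,0,0,0,0],[0,0,0,0,0,0],[0,0,0,0,0,0],[0,0,0,0,0,0],[0,0,0,0,0,0]],
], fingers=255)

```text
time_s: 12.05
tcp_pos: [0.5351, -0.1156, 0.03]
ee_rot: [[-0.999, 0.001, -0.049], [0.049, -0.0, -0.999], [-0.001, -1.0, 0.0]]
wrist_force: [-0.9, 1.2, 3.8]
gripper_width: 0.705
```

>>> carry_out([
  [[0,0,1,0,0,0],[0,0,3,0,0,0],[1,0,4,0,0,0],[4,0,4,0,0,0],[8,0,4,0,0,0],[12,0,4,0,0,0],[15,0,4,0,0,0.02],[15.5,0,4,0,0,0.04],[15.5,0,3,0,0,0.04],[15.5,0,1.5,0,0,0.04],[15.5,0,0.3,0,0,0.04],[15.5,0,-0.2,0,0,0.04],[15.5,0,-0.5,0,0,0.04],[15.5,0,-0.5,0,0,0.04]],
])

```text
time_s: 13.8
tcp_pos: [0.6899, -0.1156, 0.0248]
ee_rot: [[-1.0, 0.001, -0.009], [0.009, -0.0, -1.0], [-0.001, -1.0, 0.0]]
wrist_force: [-0.2, 0.4, -0.8]
gripper_width: 0.711
```

```bash
python3 - <<'E'
from h import *
b=Cam('side');cv2.imwrite('pics/s7.png',b.bgr)
E
```

```text
(no output)
```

View pics/s7.png

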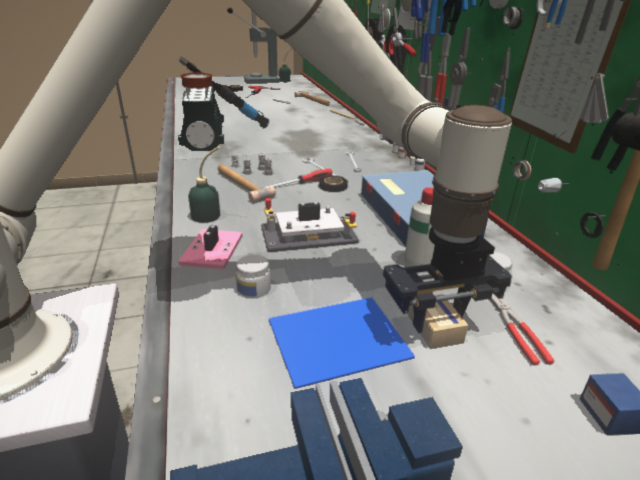

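The side view shows the carton at (444,325) on the bench beyond the mat, still gripped. I'll set it down the last millimetre, release, and rise.

>>> carry_out([
  [[0,0,-0.1,0,0,0],[0,0,-0.1,0,0,0]],
])

```text
time_s: 14.1
tcp_pos: [0.69, -0.1155, 0.0241]
ee_rot: [[-1.0, 0.001, -0.009], [0.009, -0.0, -1.0], [-0.001, -1.0, 0.0]]
wrist_force: [-0.3, 1.1, -0.1]
gripper_width: 0.71
```

>>> carry_out([
  [[0,0,0,0,0,0],[0,0,0,0,0,0],[0,0,0,0,0,0],[0,0,0,0,0,0],[0,0,1,0,0,0],[0,0,4,0,0,0],[0,0,10,0,0,0],[0,0,16,0,0,0],[0,0,22,0,0,0],[0,0,27,0,0,0]],
], fingers=0)

```text
time_s: 15.35
tcp_pos: [0.6896, -0.1157, 0.2978]
ee_rot: [[-1.0, 0.004, -0.009], [0.009, -0.0, -1.0], [-0.004, -1.0, 0.0]]
wrist_force: [0.7, 0.1, -1.0]
gripper_width: 0.997
```

```bash
python3 - <<'E'
from h import *
w=Cam('wrist');cv2.imwrite('pics/w8.png',w.bgr);a=Cam('scene');crop(a,310,200,160,180,4,'a8.png')
E
```

```text
(no output)
```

View pics/w8.png

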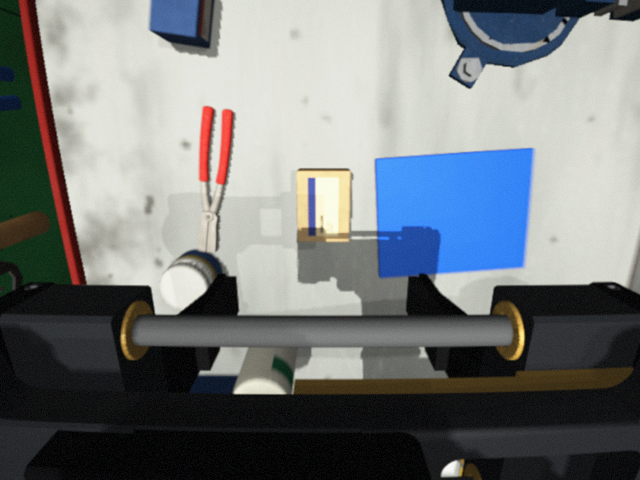

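View pics/a8.png

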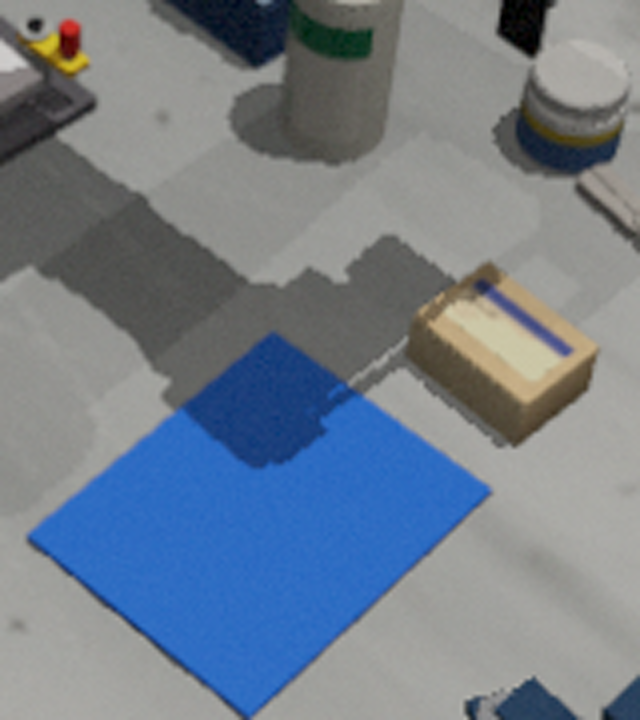

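The carton stands upright, well clear of the mat with about 30 mm of gap (scene crop: carton at (500,350), mat edge at (490,490)). Moving above the jig for the plate.

>>> carry_out([
  [[-2,5,0,0,0,0.18],[-4,10,0,0,0,0.36],[-6,15,0,0,0,0.54],[-8,20,0,0,0,0.72],[-10,25,0,0,0,0.9],[-11.5,30,0,0,0,1.08],[-13.1,34,0,0,0,1.26],[-13.1,36.8,0,0,0,1.44],[-13.1,36.8,0,0,0,1.54],[-13.1,36.8,0,0,0,1.54],[-13.1,36.8,0,0,0,1.54],[-13.1,36.8,0,0,0,1.54]],
])

```text
time_s: 16.95
tcp_pos: [0.5588, 0.252, 0.2937]
ee_rot: [[-0.041, 0.0, 0.999], [-0.999, 0.0, -0.041], [-0.0, -1.0, 0.0]]
wrist_force: [0.8, 0.6, 0.4]
gripper_width: 0.998
```

```bash
python3 - <<'E'
from h import *
print(sense()['joints'])
w=Cam('wrist');cv2.imwrite('pics/w9.png',w.bgr);crop(w,200,90,240,190,3.3,'w9c.png')
E
```

```text
[ 3.93859183e+01  1.90186268e+01  4.11277503e+00  6.95914440e-05
 -7.50835785e+01  4.82487551e+01]
```

View pics/w9.png

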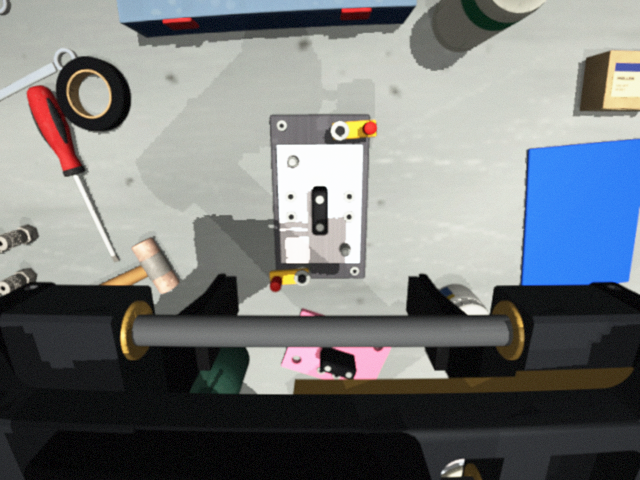

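View pics/w9c.png

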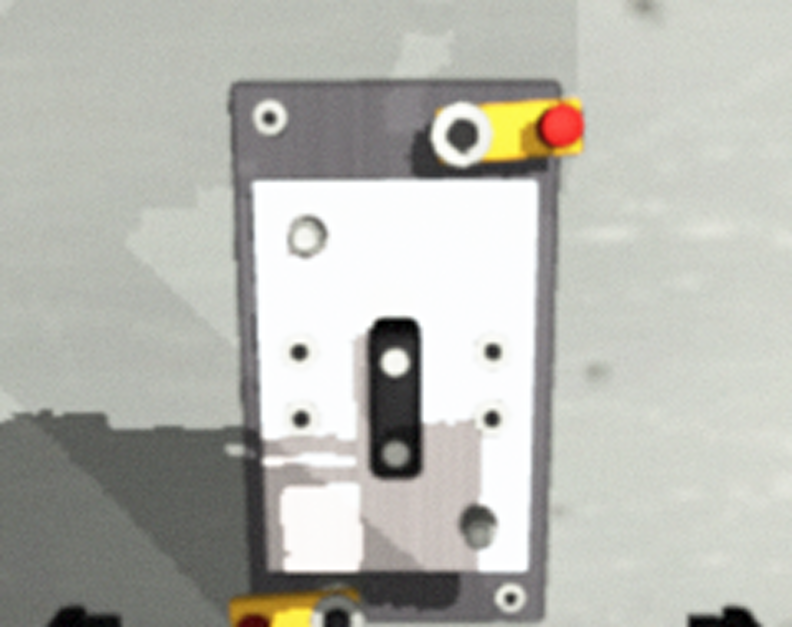

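```bash
python3 - <<'E'
from h import *
np.set_printoptions(precision=4,suppress=True)
w=Cam('wrist');f=lambda *L:[(200+x/3.3,90+y/3.3) for x,y in L]
print('screws',w.plane(f((396,362),(396,454)),.082)[:,:2],w.plane(f((396,362),(396,454)),.082)[:,:2].mean(0))
P=w.plane(f((307,234),(480,526)),.058)[:,:2];d=P[0]-P[1];print('pins',P,P.mean(0),np.arctan2(d[1],d[0])-np.arctan2(30,52))
Q=w.plane(f((252,180),(539,179),(528,572)),.042)[:,:2];print('plate',Q,(Q[0]+Q[2])/2,np.arctan2(*(Q[1]-Q[2])[::-1]),np.arctan2(*(Q[0]-Q[1])[::-1])-np.pi/2)
print(sense()['tcp_pos'])
E
```

```text
screws [[0.5732 0.2521]
 [0.543  0.2534]] [0.5581 0.2528]
pins [[0.6129 0.2799]
 [0.5094 0.2252]] [0.5611 0.2526] -0.037449612261736764
plate [[0.6308 0.2988]
 [0.627  0.2014]
 [0.4853 0.2068]] [0.558  0.2528] -0.038015880977081 -0.038061542004407256
[0.5588 0.2521 0.2936]
```

The block, at wrist pixel (320,210), is centred at (0.558, 0.253) with yaw -0.04, which matches the tool. Descending.

>>> carry_out([
  [[0,0.1,-6,0,0,0],[0,0.1,-11,0,0,0],[0,0.1,-15,0,0,0],[0,0.1,-18,0,0,0],[0,0.1,-20,0,0,0],[0,0.1,-21.5,0,0,0],[0,0.1,-22.5,0,0,0],[0,0.1,-22.9,0,0,0],[0,0.1,-22.9,0,0,0],[0,0.1,-22.9,0,0,0]],
])

```text
time_s: 18.3
tcp_pos: [0.5591, 0.2537, 0.0653]
ee_rot: [[-0.04, 0.001, 0.999], [-0.999, 0.001, -0.04], [-0.001, -1.0, 0.001]]
wrist_force: [1.6, -0.8, 0.6]
gripper_width: 1.003
```

>>> carry_out([
  [[0,0,0,0,0,0],[0,0,0,0,0,0],[0,0,0,0,0,0],[0,0,0,0,0,0],[0,0,0,0,0,0],[0,0,0,0,0,0],[0,0,0,0,0,0],[0,0,0,0,0,0]],
], fingers=255)

```text
time_s: 19.3
tcp_pos: [0.5588, 0.2537, 0.0645]
ee_rot: [[-0.04, 0.0, 0.999], [-0.999, 0.0, -0.04], [-0.0, -1.0, 0.0]]
wrist_force: [1.8, 1.3, 0.0]
gripper_width: 0.199
```

```bash
python3 - <<'E'
from h import *
b=Cam('side');crop(b,230,140,160,120,5,'s10.png'); s=sense();print(s['wrist_force'],s['moment'],s['gripper_width']*87)
E
```

```text
[ 0.26280358  0.73298722 -0.23351516] [ 0.15146198  0.01755412 -0.00282889] 17.803540590936077
```

View pics/s10.png

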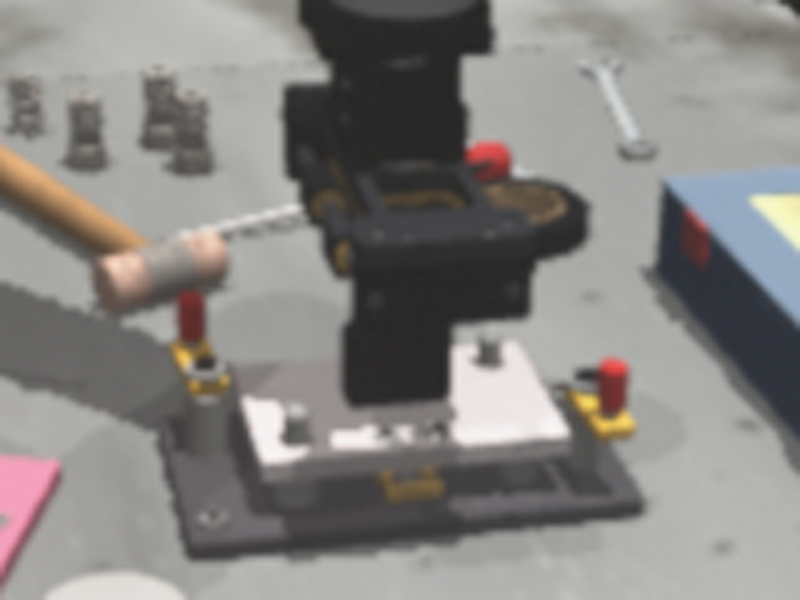

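The fingers hold the block (opening 17.8 mm) and the plate is seated and level. Lifting straight up, slowly.

>>> carry_out([
  [[0,0,0.2,0,0,0],[0,0,0.5,0,0,0],[0,0,0.8,0,0,0],[0,0,1.2,0,0,0],[0,0,1.2,0,0,0]],
])

```text
time_s: 19.98
tcp_pos: [0.5587, 0.2536, 0.0771]
ee_rot: [[-0.04, 0.0, 0.999], [-0.999, 0.0, -0.04], [-0.0, -1.0, 0.0]]
wrist_force: [0.5, 1.8, -3.3]
gripper_width: 0.208
```

```bash
python3 - <<'E'
from h import *
b=Cam('side');crop(b,230,140,160,120,5,'s11.png'); s=sense();print(s['wrist_force'],s['moment'],s['gripper_width']*87,s['tcp_pos'])
E
```

```text
[-0.22014152  1.22484446 -2.54302456] [0.45613451 0.0480001  0.08027368] 17.610099747636216 [0.55874492 0.25356038 0.07699985]
```

View pics/s11.png

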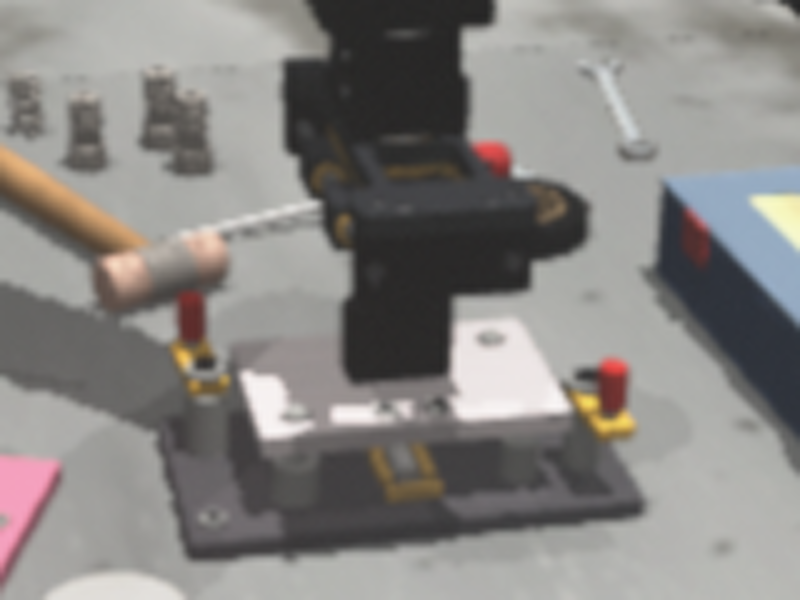

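The plate rises level with the pins flush in its holes, and the load is about its weight. Continuing up.

>>> carry_out([
  [[0,0,0.4,0,0,0],[0,0,0.8,0,0,0],[0,0,1.2,0,0,0],[0,0,1.6,0,0,0],[0,0,2.2,0,0,0],[0,0,3,0,0,0],[0,0,4,0,0,0],[0,0,5.5,0,0,0],[0,0,7.5,0,0,0],[0,0,9.5,0,0,0],[0,0,11,0,0,0],[0,0,11.5,0,0,0],[0,0,11.5,0,0,0]],
])

```text
time_s: 21.65
tcp_pos: [0.5585, 0.2534, 0.1916]
ee_rot: [[-0.04, -0.0, 0.999], [-0.999, 0.0, -0.04], [-0.0, -1.0, -0.0]]
wrist_force: [-0.3, -0.6, -3.5]
gripper_width: 0.206
```

```bash
python3 - <<'E'
from h import *
b=Cam('side');crop(b,200,80,200,190,4,'s12.png'); s=sense();print(s['wrist_force'],s['moment'],s['gripper_width']*87,s['tcp_pos'],s['ee_rot'])
E
```

```text
[ 0.26475247 -0.46088997 -3.47275941] [-0.06911327 -0.01535876 -0.02705212] 18.078137788966053 [0.5582554  0.25323478 0.19093791] [[-4.00000211e-02 -1.20795321e-03  9.99198949e-01]
 [-9.99199545e-01 -4.68385751e-04 -4.00006112e-02]
 [ 5.16329416e-04 -9.99999161e-01 -1.18825086e-03]]
```

View pics/s12.png

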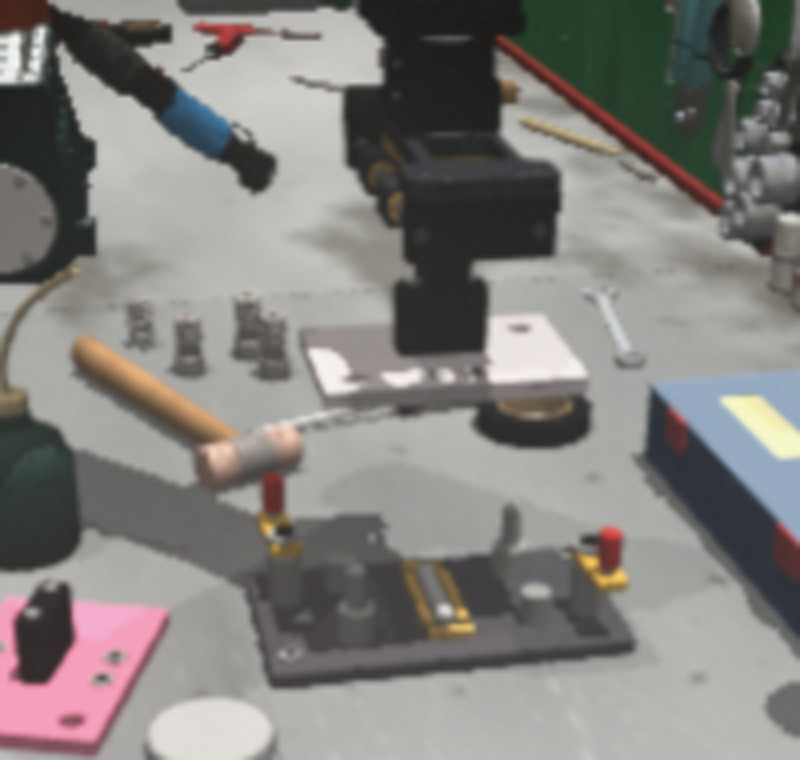

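The plate is clear and level, and the plunger lies in the nest at crop (437,595). Carrying it to the mat.

>>> carry_out([
  [[0,-1,0,0,0,0],[0,-3,0,0,0,0],[-0.5,-6,0,0,0,0],[-1,-10,0,0,0,0.02],[-1.5,-14,0,0,0,0.04],[-2,-18,0,0,0,0.06],[-2.5,-22,0,0,0,0.08],[-3,-26,0,0,0,0.1],[-3.4,-30,0,0,0,0.108],[-3.7,-33,0,0,0,0.108],[-3.8,-34.5,0,0,0,0.108],[-3.8,-34.9,-1,0,0,0.108],[-3.8,-34.9,-3,0,0,0.108],[-3.8,-34.9,-5,0,0,0.108],[-3.8,-34.9,-7,0,0,0.108],[-3.8,-34.9,-9,0,0,0.108],[-3.8,-34.9,-9,0,0,0.108],[-3.8,-34.9,-9,0,0,0.108]],
])

```text
time_s: 23.95
tcp_pos: [0.5213, -0.0952, 0.102]
ee_rot: [[0.069, 0.001, 0.998], [-0.998, -0.0, 0.069], [0.0, -1.0, 0.001]]
wrist_force: [1.1, -0.3, -3.1]
gripper_width: 0.204
```

```bash
python3 - <<'E'
from h import *
a=Cam('scene');crop(a,300,240,160,150,5,'a13.png'); b=Cam('side');crop(b,240,220,200,180,4,'s13.png'); s=sense();print(s['wrist_force'],s['moment'],s['gripper_width']*87,s['tcp_pos'],s['joints'])
E
```

```text
[-0.355908   -0.26851474 -3.34424517] [ 0.03497036 -0.03582287  0.00293399] 17.62913530872491 [ 0.52148919 -0.09527057  0.10246615] [ 7.19733822e+00  2.09215913e+01 -2.31449687e+01  1.52417718e-02
 -4.58125074e+01  8.67350048e+01]
```

View pics/a13.png

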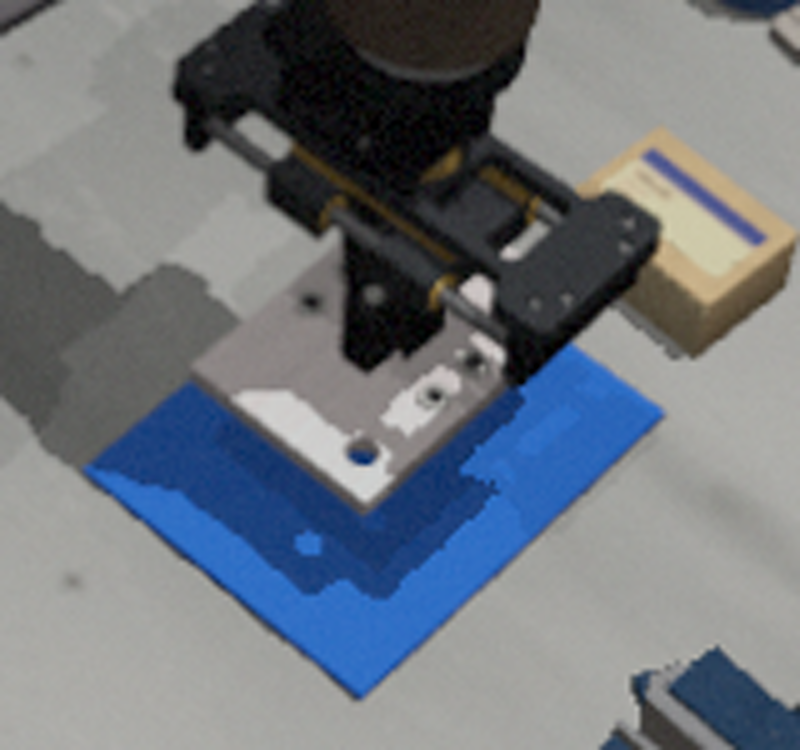

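View pics/s13.png

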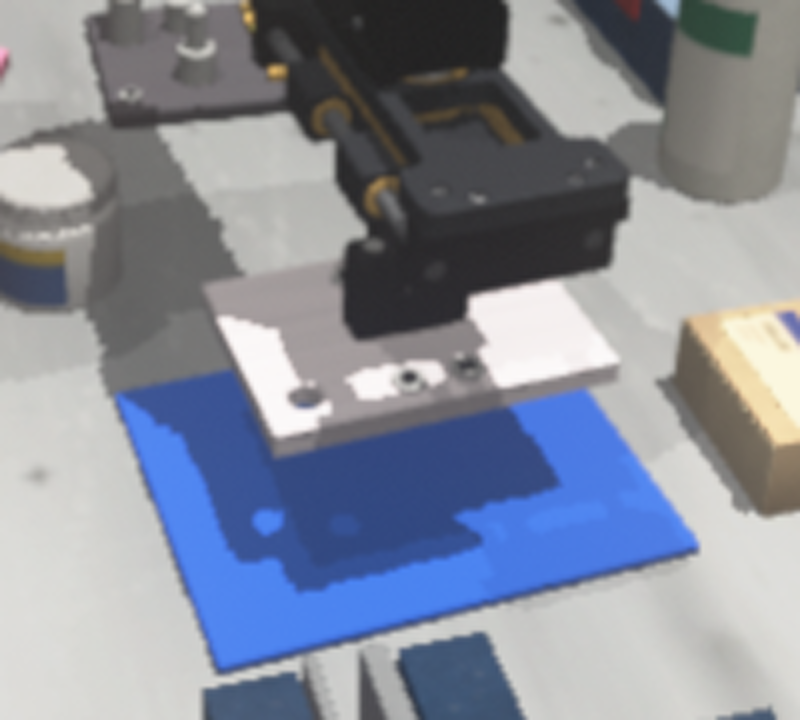

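The plate hangs level over the mat and square with it in both views. Lowering gently until contact.

>>> carry_out([
  [[0,0,-1,0,0,0],[0,0,-2.2,0,0,0],[0,0,-3.4,0,0,0],[0,0,-4.4,0,0,0],[0,0,-5.2,0,0,0],[0,0,-5.6,0,0,0],[0,0,-5.8,0,0,0],[0,0,-6.0,0,0,0],[0,0,-6.1,0,0,0],[0,0,-6.1,0,0,0]],
])

```text
time_s: 25.3
tcp_pos: [0.5207, -0.0955, 0.0407]
ee_rot: [[0.068, 0.0, 0.998], [-0.998, 0.0, 0.068], [-0.0, -1.0, 0.0]]
wrist_force: [-0.3, 0.1, -4.7]
gripper_width: 0.201
```

>>> carry_out([
  [[0,0,-0.1,0,0,0],[0,0,-0.2,0,0,0],[0,0,-0.2,0,0,0]],
])

```text
time_s: 25.68
tcp_pos: [0.5207, -0.0955, 0.0385]
ee_rot: [[0.068, 0.0, 0.998], [-0.998, -0.0, 0.068], [0.0, -1.0, 0.0]]
wrist_force: [0.1, -1.0, -4.0]
gripper_width: 0.205
```

>>> carry_out([
  [[0,0,-0.1,0,0,0],[0,0,-0.1,0,0,0]],
])

```text
time_s: 25.92
tcp_pos: [0.5207, -0.0955, 0.0385]
ee_rot: [[0.069, 0.0, 0.998], [-0.998, -0.0, 0.069], [0.0, -1.0, 0.0]]
wrist_force: [-2.7, 1.4, 5.0]
gripper_width: 0.204
```

```bash
python3 - <<'E'
from h import *
b=Cam('side');crop(b,260,260,170,140,4.5,'s14.png');a=Cam('scene');crop(a,300,240,160,150,5,'a14.png'); s=sense();print(s['wrist_force'],s['moment'],s['gripper_width']*87,s['tcp_pos'])
E
```

```text
[-3.03439334  0.9915927   5.86898501] [ 0.33461852  0.85737401 -0.03126843] 18.27378375223384 [ 0.52072663 -0.09554333  0.03851906]
```

View pics/s14.png

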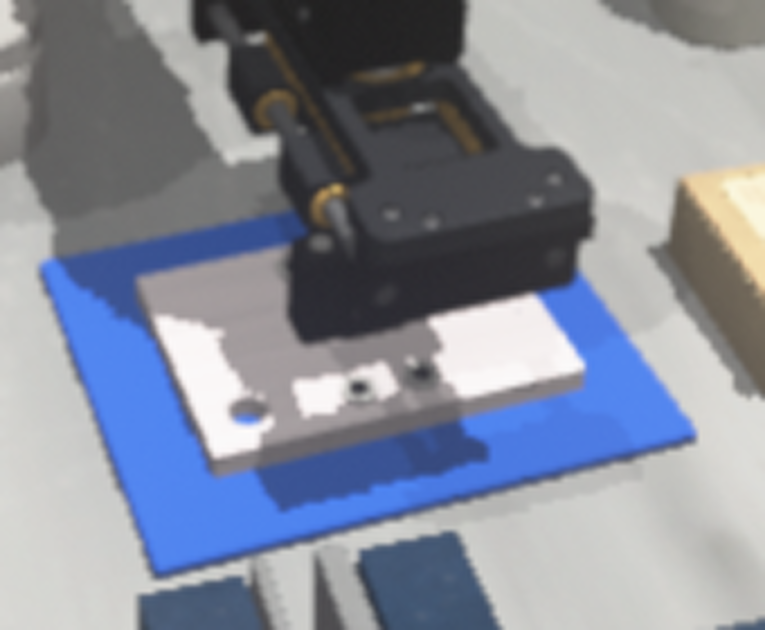

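Contact is made: the wrist reads +5 N and the plate lies flat on the mat. Releasing and rising.

>>> carry_out([
  [[0,0,0,0,0,0],[0,0,0,0,0,0],[0,0,0,0,0,0],[0,0,0,0,0,0],[0,0,0,0,0,0],[0,0,0.5,0,0,0],[0,0,3,0,0,0],[0,0,7,0,0,0],[0,0,12,0,0,0],[0,0,18,0,0,0],[0,0,24,0,0,0],[0,0,26,0,0,0],[0,0,26,0,0,0]],
], fingers=0)

```text
time_s: 27.65
tcp_pos: [0.5212, -0.0955, 0.2996]
ee_rot: [[0.068, 0.005, 0.998], [-0.998, 0.001, 0.068], [-0.0, -1.0, 0.005]]
wrist_force: [-0.7, 0.9, 0.4]
gripper_width: 1.002
```

```bash
python3 - <<'E'
from h import *
w=Cam('wrist');cv2.imwrite('pics/w15.png',w.bgr);a=Cam('scene');cv2.imwrite('pics/a15.png',a.bgr);b=Cam('side');cv2.imwrite('pics/s15.png',b.bgr)
E
```

```text
(no output)
```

View pics/w15.png

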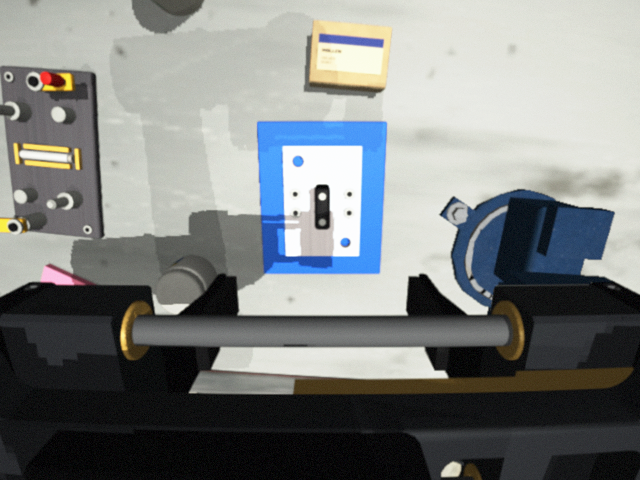

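View pics/s15.png

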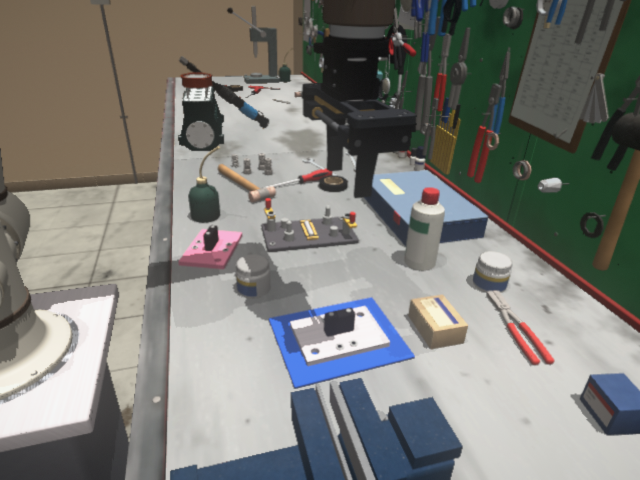

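The plate lies centred and square on the mat, with the block at wrist (322,206). The carton stands clear at (350,55), the plunger is in its nest at (47,155), and both straps are swung out. One numeric check before I hand in.

```bash
python3 - <<'E'
from matm import *
w=Cam('wrist')
hsv=cv2.cvtColor(w.bgr,cv2.COLOR_BGR2HSV);H,S,V=[hsv[:,:,i].astype(int) for i in range(3)]
roi=np.zeros(H.shape,bool);roi[115:278,250:392]=1
blue=(H>100)&(H<116)&(S>110)&roi
mc,ms,ma,_=box(w,blue,.006);print('mat',mc,ms,ma)
roi[:]=0;roi[130:262,272:372]=1
wh=roi&~blue
wh=cv2.morphologyEx(wh.astype(np.uint8),cv2.MORPH_OPEN,np.ones((3,3)))
pc,ps,pa,_=box(w,wh,.016);print('plate',pc,ps,pa)
t=np.radians(3.9);R=np.array([[np.cos(t),-np.sin(t)],[np.sin(t),np.cos(t)]]);print('in mat',(pc-mc)@R)
K=w.plane([(53,78),(34,80)],.0)[:,:2]
C=w.plane([(313,19),(391,25),(385,91),(308,86)],.04)[:,:2].mean(0);print('carton in mat approx',(C-mc)@R)
a=Cam('scene')
for n,u,z in [('bottle cap',(399,182),.17),('tin top',(282,293),.062),('oil',(173,248),0)]:print(n,a.plane([u],z)[0])
crop(a,230,180,120,90,6,'a16.png')
E
```

```text
mat [ 0.5205 -0.0964] (197.61630249023438, 158.95697021484375) 3.831648588180542
plate [ 0.5204 -0.0969] (141.50836181640625, 98.01006317138672) 3.8866331577301025
in mat [-0.0001 -0.0005]
carton in mat approx [ 0.1607 -0.0296]
bottle cap [0.7518 0.0754 0.17  ]
tin top [0.4022 0.0715 0.062 ]
oil [0.3188 0.3936 0.    ]
```

View pics/a16.png

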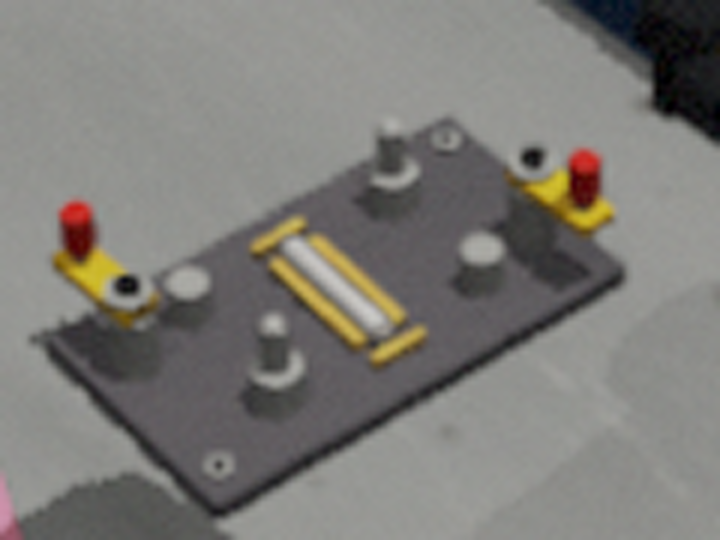

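View pics/a15.png

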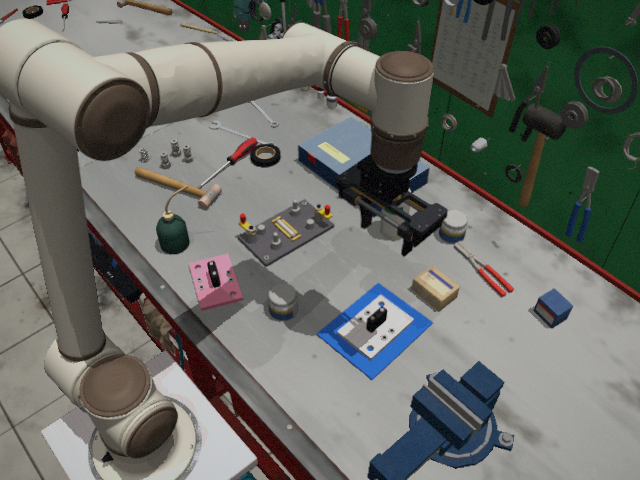

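All checks agree, and the bystanders stand at the same pixels as at the start: oil can (172,235), tin (282,300), bottle unmoved in the side view. Handing in.

```bash
python3 - <<'E'
from station import ticket
print(ticket.finish_job())
E
```

```text
the job is handed in; nothing more can be done
None
```

The jig is changed over and the job is handed in, at about 28 s on the robot's clock; no verdict is reported.

**What I did:**
- **Straps:** I pushed both open with the closed fingers.
- **Carton:** I gripped it, rather than sweeping it, and stood it on the bench ahead of the mat.
- **Plate:** I lifted it level off the pins, set it on the mat with light contact (about 6 N at the wrist) and released it.

**Last checks:**
- **Plate:** it measured within 1 mm of the mat's centre and about 0.001 rad from square, lying flat with the block up.
- **Carton:** it is upright, about 0.16 m ahead of the mat's centre and clear of the mat.
- **Straps:** they measured about 1.73 and 1.54 rad after the pushes. I did not re-measure them at the end, but the last picture shows both still swung out.
- **Plunger:** it lies in its nest.
- **Bystanders:** all three look to be where they were, judged by eye in the pictures.
- **Gripper:** it was open and well clear of everything, with the TCP 0.30 m up.

No check failed. The one disagreement was early on: the scene and side views placed the jig up to 7 mm apart, so I used the wrist camera's positions for the moves.

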